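Colour reading off a goods shed roof

ROBOT

A 7-joint arm with a two-finger parallel gripper is mounted at the origin on the work surface. World frame = base frame: x ahead of the robot, y to its left, z up, the work surface at z = 0. Lengths are in m, angles in rad, forces in N, time in s.
With the tool pointing down it reaches from about 0.4 to 0.875 m from the base axis. Payload 19.3 kg.
Tool frame: the origin (TCP) lies at the very end of the fingers, on their centre line; the grasp point (between the pads) lies robot.grip_point_offset behind it (robot.grip_point_offset is the distance from the TCP to the grasp point, in m); z points along the fingers, y is the line along which they close (so a half turn about z gives the same grasp; the last joint's range is limited). The gripper opens to 85 mm and grips with 20 to 120 N. Pads are 22 mm wide; open, the fingers measure 114 mm over their backs; the gripper's body (76 mm by 85 mm) begins 54 mm behind the grasp point. The pads swing forward as they close: fully open they stand 13 mm farther back than shut.
Start: joints at [-1.219, 0.521, -0.036, 1.599, 0.021, 1.021, -0.113], TCP at [0.256, 0.57, 0.231] pointing down, gripper open.
Joint ranges: [-2.91, 2.91], [-0.3, 2.13], [-1.5, 1.42], [0.17, 2.43], [-1.26, 4.41], [0.16, 1.93], [-2.52, 2.52]. Speed limits (rad/s): [1.89, 1.89, 2.39, 2.39, 3.01, 3.01, 3.01].

INTERFACE

Orientations are given as a unit quaternion [x, y, z, w].
In Python, from rig import robot, eyes, finder gives the robot as it stands.
- The arm moves only by the tool move_arm, never from a script. Its argument "series" is a list of rows, each a list of 3 entries, a list of its own where there are three numbers: the shift along the tool's x, y, z normalised to -1 to 1, where 1 is 0.1 m, then the turn, a rotation vector about the tool's x, y, z normalised to -1 to 1, where 1 is 90 degrees, then the opening, from -1 (shut) to 1 (fully open). In form: [[[tx, ty, tz], [wx, wy, wz], grip], ...]. A call has 1 to 20 rows; each row is the pose to reach, as a shift and turn from the pose commanded when the call began, along the tool's axes at that moment; what a row does not reach only later rows make up. A row lasts 1/12 s, in which the tool goes at most 41.7 mm and 7.16 degrees, less where a joint would pass 70% of its speed; a pose out of reach is approached as far as the arm can. A call with a number of a shift or a turn outside -1 to 1 is refused whole. A call with a gripper value outside its range is refused whole. The fingers move at their own pace and stop on an object; "force" is the grip in N (left out, the last holds). Time passes only in rows, so rows that repeat a pose let the fingers close. It gives the time, the measured TCP pose, the force, the opening and the grip force at its end, in the units of the state.
- robot.sense(): the state, without advancing time (a new reading comes with each control period).
- eyes.get_image(name): name is "side" or "top" or "wrist"; returns (picture, depth): 480x640x3 uint8, red, green, blue; 480x640 float32, m along the optical axis (not along the pixel's ray), 0 where there is no reading.
- eyes.camera_info(name): a dict with "fx", "fy", "cx", "cy" (pixels), "R" (3x3) and "t" (3): a world point X has camera coordinates R X + t. Camera axes: x right, y down, z forward; pixel columns grow to the right and rows downward; lengths in m; the calibration is good to about 2 mm. A picture is of the moment at which its call begins: read the wrist's pose just before it. camera_info takes no time and is no camera call; for the wrist camera it gives the pose at the moment of the call.
- robot.job_done(): hands the job in; it is judged then, once.
Trained networks look in the newest picture that a camera, given by its name, has taken for a name from the list of things; names that differ only in an ending like _2 or _b are one class to them, and where a whole thing is asked for, a point or a joint stands for the part that bears it (a point fixed in the world has none). Each returns a list of dicts, best first, with "p" (0 to 1); they miss things now and then, are a little off and sometimes report something else, mostly with a low value. They report only what shows in the picture. A call takes as long as a camera call. They do not tell look-alikes from the thing itself.
- finder.cut_out(camera, target): "pixels" (480x640 bool, what is visible of it) and "location" ([column, row] in pixels, amid what is visible of it).
- finder.place_of(camera, target): "location" ([column, row] in pixels: a listed point, or the origin of a listed thing).
The state is a dict: "clock": time; "q": joint angles; "qvel": joint speeds; "joint_torque": joint torques, N m; "ee_pos": TCP position; "ee_rot": TCP orientation; "wrist_force": force on the tool from outside, world axes, zero at the start; "ft_torque": the same for the moment, N m; "opening": finger opening in m; "finger_force": force on a finger pad.
Only numpy, scipy, OpenCV 4.12 (cv2) and the standard library are available. Lean on these libraries where they do the work, as an engineer would, in place of code of your own. Each camera call takes 0.05 s, during which the arm holds its last target. There are 200 camera calls.

TASK

Take a colour reading off the model goods shed's roof: lift the colour reader out of its cradle, press its nose gently and squarely on the clear slates midway between its two rooflights until the spring collar is pushed fully in, and hold it still like that for two seconds. Then put the reader back in its cradle, setting it fully down before you let go, and leave the shed and everything else on the mat where they are.

Things in the scene. Friction and masses are not known exactly. Their poses are not given: they have to be found in the camera images.
- reader: Contact colour reader, about 0.17 kg, upright in its cradle at the start. Dark handle, section 42 (x) x 30 (y) mm, from 20 to 130 mm above the origin; below it a round nose 28 mm in diameter, out of which a threaded sleeve (26 mm) is screwed 2 to 12 mm (differs each time, stays as set). Origin: centre of the nose's end face; z up the handle. Grip the 30 mm faces (along y) 95 mm above the origin.
- collar (a joint): How far the spring collar (white, 22 mm in diameter) at the sleeve's end is pushed in: 0 free, standing 6 mm out of the sleeve (its face then 8 to 18 mm below the reader's origin); 0.006 m fully in, flush; above 0.0048 counts as in. It starts to move at about 2 N and is fully in at about 6.5 N, at a stiff stop, so come to it slowly; a press over 30 N is too hard.
- cradle: Charging cradle, fixed: dark foot 100 (x) x 86 (y) x 6 mm and an upright well, 48 (x) x 36 (y) mm inside, flared lip 78 mm above the origin. Origin: centre of the underside, on the mat; z up. Ledges carry the reader's shoulders: seated, the reader is upright, its origin 26 mm above the cradle's, its 42 mm side along x (either way round), 3 mm play on each side, its top 156 mm up.
- shed: Grey resin model goods shed, 0.9 kg, loose: 114 (x) x 190 (y) mm, 106 mm to the ridge (two ventilators on it, 115 mm); ridge along y, roof 200 mm long, both slopes 35 degrees from level. Origin: centre of the underside. Only the -x slope has rooflights: two, each 34 mm along y, 40 mm up the slope, 4 mm above the slates, centred 47 mm either side of the middle.
- roof_spot (a point): The place to read: the middle of the slope that has the rooflights, midway between the two rooflights (60 mm clear between them), on the slates' surface. z is the outward normal of the slope (35 degrees from vertical, leaning to the shed's -x), y runs along the ridge, x up the slope.
- coach: Bystander: maroon plastic coach body with a grey roof, 192 (x) x 37 (y) x 43 mm, standing loose. Origin: centre of the underside.
- buffer1: Bystander: brass buffer stop, 62 (x) x 36 (y) x 27 mm, loose. Origin: centre of the underside.
- buffer2: Bystander: brass buffer stop like the other, loose. Origin: centre of the underside.
- pin_vise: Bystander: chrome pin vise, 110 mm long along its x, 12 mm thick, lying loose. Origin: under its middle, on the mat.
Things that resemble listed ones, but are neither listed nor needed, are in the scene too. What is meant by the reader is not blue or turquoise, and is the larger of those in its own colour.

How it is judged:
On the way, in this order (a step that is already met when the one before it is completed fails the run):
1. the reader is lifted out of its cradle (z of reader in the frame of cradle above 0.07 m), for 0.1 s.
2. the reader's nose rests squarely (within 8 degrees) on the slates with its axis within 10 mm, both ways, of the middle between the rooflights, collar fully in, and stays still for 2 s (x of reader in the frame of roof_spot between -0.01 and 0.01 m and y of reader in the frame of roof_spot between -0.01 and 0.01 m and angle between the z axis of reader and the z axis of roof_spot, either way round below 0.14 rad and value of joint collar above 0.0048 m and contact force between reader and shed above 1 N and linear speed of reader below 0.01 m/s and angular speed of reader below 0.15 rad/s), for 2 s.
3. the reader is set down in its cradle while still held (z of reader in the frame of cradle below 0.031 m and horizontal distance between reader and cradle below 0.008 m and contact force between the fingers and reader above 1 N), for 0.05 s.
At the end, for the whole second after the job is handed in: The reader stands at rest and upright (within 6 degrees) fully down in its cradle (within about 3 mm of its seated height, 6 mm sideways); the shed's roof spot is within 12 mm, and the coach body, both buffer stops and the pin vise within 15 mm, of where they started (z of reader in the frame of cradle between 0.022 and 0.029 m and horizontal distance between reader and cradle below 0.006 m and angle between reader's own z axis and vertical below 0.1 rad and linear speed of reader below 0.01 m/s and distance of roof_spot from where it was at the start of the episode below 0.012 m and distance of each of coach, buffer1, buffer2, pin_vise from where it was at the start of the episode below 0.015 m); the robot touches nothing.
It fails at once if the reader is pressed on the shed with more than 30 N (contact force between reader and shed above 30 N).
It fails at once if the shed is pushed more than 12 mm (distance of roof_spot from where it was at the start of the episode above 0.012 m).
It fails at once if a bystander is pushed more than 15 mm (distance of any of coach, buffer1, buffer2, pin_vise from where it was at the start of the episode above 0.015 m).
It also fails if it takes over 64 s, if anything falls off the work surface, if the arm or the gripper's body presses on something with over 40 N, if the wrist force passes 120 N, or if a joint passes its speed limit or range.

## Working session

There is one attempt and no reset: what is moved stays moved. The work goes in short steps, Python scripts to look and compute and a tool call to move; the robot and the scene stay as the last step left them, time stands still between calls to the robot, and variables do not carry over. Pictures are saved under pics/ and viewed, at most 10 in all, crops included, and the job is handed in when it is done.

Besides the shell and the picture viewer there is one more tool, called after "Request:" as name(argument=value, ...), one argument or row to a line, values as JSON. move_arm: Moves the arm, as the interface text tells. Scaled input: -1 to 1 covers 0.1 m each way for a shift and 90 degrees each way for a turn. Its arguments: {"type":"object","properties":{"series":{"type":"array","items":{"type":"array"}},"force":{"type":"number"}},"required":["series"]}

```bash
mkdir -p pics; ls; cat > h.py <<'E'
import numpy as np, cv2
from rig import robot, eyes, finder
from scipy.spatial.transform import Rotation as Rn
def snap(cam):
    im,d=eyes.get_image(cam); c=eyes.camera_info(cam); return im,d,c
def cloud(d,c):
    v,u=np.mgrid[0:480,0:640]
    P=np.stack([(u-c["cx"])/c["fx"]*d,(v-c["cy"])/c["fy"]*d,d],-1)
    W=(P-np.array(c["t"]))@np.array(c["R"]); W[d<=0]=np.nan; return W
def proj(X,c):
    p=np.array(c["R"])@np.array(X)+np.array(c["t"]); return [c["fx"]*p[0]/p[2]+c["cx"],c["fy"]*p[1]/p[2]+c["cy"]]
E
python3 - <<'E'
from h import *
for n in ["top","side"]:
    im,d,c=snap(n); cv2.imwrite(f"pics/{n}0.png",im[...,::-1]); np.savez(f"{n}0.npz",im=im,d=d,**{k:np.array(v) for k,v in c.items()})
    W=cloud(d,c)
    for t in ["reader","cradle","shed","roof_spot","coach","buffer1","pin_vise"]:
        for r in finder.place_of(n,t)[:4]:
            u,v=map(int,np.round(r["location"])); print(n,t,round(r["p"],2),u,v,W[min(max(v,0),479),min(max(u,0),639)].round(3))
s=robot.sense(); print(s["clock"],s["ee_pos"],s["ee_rot"],s["opening"],robot.grip_point_offset)
E
```

```text
pics
top reader 0.83 174 281 [0.49  0.488 0.039]
top reader 0.7 178 207 [0.659 0.491 0.031]
top reader 0.66 154 238 [0.587 0.541 0.03 ]
top reader 0.61 288 255 [0.535 0.227 0.159]
top cradle 0.65 290 262 [0.526 0.226 0.119]
top shed 0.96 499 255 [ 0.548 -0.211  0.096]
top roof_spot 0.63 491 244 [ 0.574 -0.201  0.078]
top coach 0.91 401 268 [ 0.524 -0.012  0.043]
top buffer1 0.59 331 335 [0.376 0.14  0.004]
top buffer1 0.59 476 339 [ 0.37  -0.185  0.001]
top pin_vise 0.5 421 177 [ 0.741 -0.066  0.013]
side reader 0.95 271 177 [0.662 0.495 0.004]
side reader 0.92 293 254 [0.539 0.215 0.055]
side reader 0.68 205 202 [0.484 0.497 0.017]
side reader 0.61 232 174 [0.584 0.546 0.017]
side cradle 0.63 287 262 [0.527 0.22  0.035]
side shed 0.73 461 429 [ 0.531 -0.258  0.086]
side roof_spot 0.97 454 392 [ 0.565 -0.209  0.091]
side coach 0.8 358 349 [ 0.513 -0.031  0.038]
side buffer1 0.81 344 475 [ 0.364 -0.185  0.004]
side buffer1 0.72 245 334 [0.375 0.139 0.003]
side pin_vise 0.57 457 316 [ 0.728 -0.072  0.011]
0.8 [0.25588629 0.57022299 0.23131617] [ 2.09367758e-01  9.77836971e-01  1.18977692e-05 -5.45115650e-06] 0.08554274710263565 0.0187
```

View pics/top0.png

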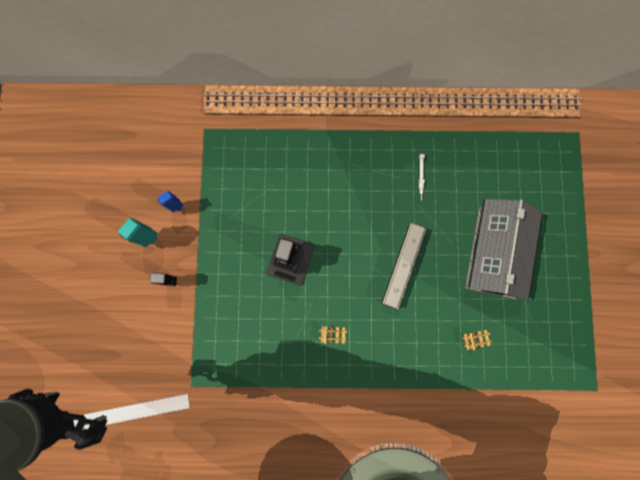

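View pics/side0.png

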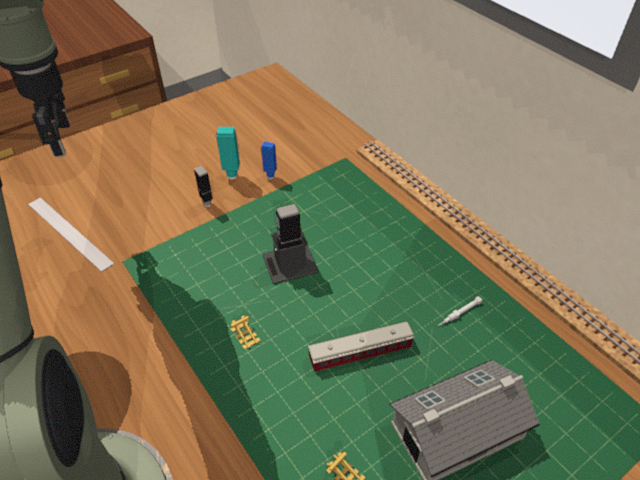

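The reader candidates are turquoise at top (138,232), blue at (170,201), small dark at (163,279), and large dark in the cradle at (288,250). I choose the last one: not blue or turquoise, and the larger of the two dark ones. The shed's rooflights face left, which is world +y, at (498,223) and (491,265). Next I measure and check the choice in a crop.

```bash
cat > m.py <<'E'
from h import *
def load(n):
    z=np.load(f"{n}0.npz"); c={k:z[k] for k in ["fx","fy","cx","cy","R","t"]}; return z["im"],z["d"],c
allp={}
for n in ["top","side"]:
    im,d,c=load(n); W=cloud(d,c); P=W.reshape(-1,3); P=P[~np.isnan(P[:,0])]
    print(n,"cam",(-np.array(c["R"]).T@c["t"]).round(3))
    near=lambda x,y,r:P[np.hypot(P[:,0]-x,P[:,1]-y)<r]
    q=near(.53,.222,.09)
    t=q[(q[:,2]>.148)&(q[:,2]<.17)]
    r=cv2.minAreaRect(t[:,:2].astype(np.float32)*1000); print("reader top",len(t),np.median(t[:,2]).round(4),r)
    f=q[(q[:,2]>.003)&(q[:,2]<.010)]
    print("foot",len(f),cv2.minAreaRect(f[:,:2].astype(np.float32)*1000))
    w=q[(q[:,2]>.07)&(q[:,2]<.085)]; print("lip",len(w),cv2.minAreaRect(w[:,:2].astype(np.float32)*1000))
    m=near(.45,.05,.02); print("mat z",np.median(m[:,2]).round(4))
    s=near(.55,-.205,.16); s=s[s[:,2]>.03]; s=s[s[:,1]<-.09]
    # RANSAC planes
    rng=np.random.default_rng(0); rest=s.copy()
    for k in range(3):
        best=None
        for _ in range(500):
            a,b,e=rest[rng.choice(len(rest),3,False)]; nn=np.cross(b-a,e-a); L=np.linalg.norm(nn)
            if L<1e-6: continue
            nn/=L; inl=abs((rest-a)@nn)<.0015
            if best is None or inl.sum()>best.sum(): best=inl
        Q=rest[best]; m0=Q.mean(0); nn=np.linalg.svd(Q-m0,full_matrices=False)[2][2]; nn*=np.sign(nn[2])
        print("plane",len(Q),nn.round(4),"tilt",np.degrees(np.arccos(nn[2])).round(1),"m",m0.round(4),"d",(nn@m0).round(4)); rest=rest[~best]
E
python3 m.py; python3 - <<'E'
from m import load
import cv2,numpy as np
im=load("side")[0]; im2=load("top")[0]
a=cv2.resize(im[140:290,180:340],None,fx=2.4,fy=2.4,interpolation=3); b=cv2.resize(im2[190:310,455:555],None,fx=3.6,fy=3.6,interpolation=3)[:360]
h=min(len(a),len(b)); cv2.imwrite("pics/crop0.png",np.hstack([a[:h],b[:h]])[...,::-1])
E
```

```text
top cam [0.416 0.145 1.089]
reader top 302 0.157 ((546.1712036132812, 236.4283447265625), (29.10235023498535, 42.77639389038086), 73.42189025878906)
foot 1668 ((529.8273315429688, 221.6437530517578), (178.5039520263672, 176.54452514648438), 30.255496978759766)
lip 242 ((545.3045043945312, 235.54714965820312), (52.35270309448242, 64.66026306152344), 72.99378967285156)
mat z 0.0018
plane 1716 [-0.1213 -0.5698  0.8127] tilt 35.6 m [ 0.5559 -0.268   0.0859] d 0.1551
plane 1648 [0.1131 0.5705 0.8135] tilt 35.6 m [ 0.5707 -0.2046  0.0849] d 0.0169
plane 742 [0.1158 0.5705 0.8131] tilt 35.6 m [ 0.5642 -0.2026  0.088 ] d 0.0213
side cam [ 0.126 -0.447  0.924]
reader top 305 0.1592 ((543.540771484375, 235.87672424316406), (29.852210998535156, 42.800472259521484), 74.55078125)
foot 2565 ((527.4420166015625, 218.71853637695312), (168.9136505126953, 178.94302368164062), 52.85176467895508)
lip 346 ((542.836669921875, 235.20928955078125), (51.43692398071289, 65.94246673583984), 70.63792419433594)
mat z 0.0046
plane 4342 [-0.1157 -0.57    0.8135] tilt 35.6 m [ 0.5534 -0.2681  0.0872] d 0.1597
plane
[... 719 characters left out ...]
0.1158 0.5705 0.8131] tilt 35.6 m [ 0.5642 -0.2026  0.088 ] d 0.0213
side cam [ 0.126 -0.447  0.924]
reader top 305 0.1592 ((543.540771484375, 235.87672424316406), (29.852210998535156, 42.800472259521484), 74.55078125)
foot 2565 ((527.4420166015625, 218.71853637695312), (168.9136505126953, 178.94302368164062), 52.85176467895508)
lip 346 ((542.836669921875, 235.20928955078125), (51.43692398071289, 65.94246673583984), 70.63792419433594)
mat z 0.0046
plane 4342 [-0.1157 -0.57    0.8135] tilt 35.6 m [ 0.5534 -0.2681  0.0872] d 0.1597
plane 2265 [0.1176 0.563  0.818 ] tilt 35.1 m [ 0.5658 -0.2045  0.0881] d 0.0235
plane 1070 [-0.116  -0.5693  0.8139] tilt 35.5 m [ 0.5426 -0.2647  0.0854] d 0.1572
```

View pics/crop0.png

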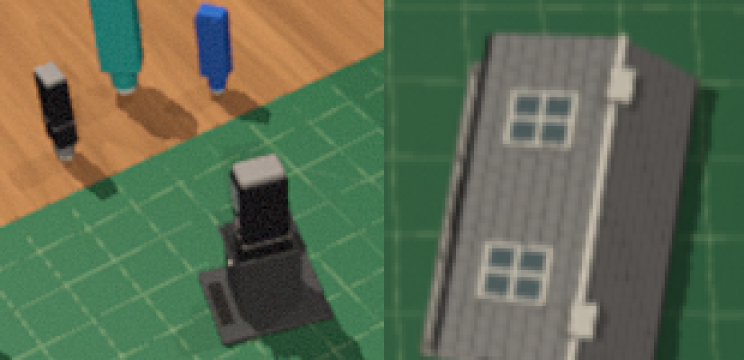

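Crop: the cradle holds the large dark reader (side view about (288,230)). The small dark lookalike stands apart on the wood, so the choice is confirmed. The right half shows the two rooflights on the +y slope. Next I compute the roof spot and the first moves.

```bash
cat >> h.py <<'E'
def pose():
    s=robot.sense(); return np.array(s["ee_pos"]),Rn.from_quat(s["ee_rot"]),s
def rel(p,R,p0=None,R0=None):
    if p0 is None: p0,R0,_=pose()
    t=R0.inv().apply(np.array(p)-p0)/.1; w=(R0.inv()*R).as_rotvec()/(np.pi/2); return t.round(3),w.round(4)
def down(phi): # tool down, tool y at angle phi (deg) in world xy
    th=np.radians((phi+90)/2); return Rn.from_rotvec(np.pi*np.array([np.cos(th),np.sin(th),0]))
E
python3 - <<'E' 2>/dev/null | grep -v "^\(plane\|reader\|foot\|lip\|mat\)" 
from m import *
for n in ["top","side"]:
    im,d,c=load(n); W=cloud(d,c)
    a=np.radians(78.5); e=np.array([np.cos(a),np.sin(a),0]); nn=np.cos(np.radians(35))*np.array([0,0,1])+np.sin(np.radians(35))*e
    r=np.array([e[1],-e[0],0]); up=np.cross(nn,r); up*=np.sign(up[2])
    k=(W[...,1]<-.09)&(np.hypot(W[...,0]-.56,W[...,1]+.21)<.17)&(W[...,2]>.03)
    Q=W[k]; h=Q@nn; hh,ed=np.histogram(h,bins=np.arange(-.1,.1,.001)); h0=ed[hh.argmax()]+.0005
    S=Q[abs(h-h0)<.003]; T=Q[abs(h-h0)<.007]
    R_=T@r; U=T@up
    print(n,"h0",h0.round(4),"along",np.percentile(R_,[0,.5,99.5,100]).round(4),"up",np.percentile(U,[0,.5,1,2,98,99.5,100]).round(4))
    # ridge
    zr=np.nanmax(Q[:,2]); print("zmax",zr.round(4))
    mid=np.array([np.percentile(R_,.5)+np.percentile(R_,99.5),np.percentile(U,.5)+np.percentile(U,99.5)])/2
    # rooflights by raised height
    A=(h-h0>.0025)&(h-h0<.006)&(Q@up>np.percentile(U,5))&(Q@up<np.percentile(U,85)); L=Q[A]
    lr=L@r; lo=L[lr<mid[0]]; hi=L[lr>=mid[0]]
    print("lights",len(lo),len(hi),(lo@r).mean().round(4),(hi@r).mean().round(4),(lo@up).mean().round(4),(hi@up).mean().round(4),
      np.percentile(L@up,[2,98]).round(4))
    X=r*mid[0]+up*mid[1]+nn*h0; print("spot",X.round(4),"pix",np.round(proj(X,c)))
p,R,s=pose(); print(s["q"].round(3) if hasattr(s["q"],"round") else s["q"])
Rt=down(74); print(rel([.545,.236,.27],Rt))
E
```

```text
top cam [0.416 0.145 1.089]
side cam [ 0.126 -0.447  0.924]
top h0 0.0195 along [0.4999 0.5017 0.7004 0.7029] up [0.0786 0.0801 0.0807 0.0817 0.1633 0.1691 0.1715]
zmax 0.1215
lights 323 270 0.5519 0.6482 0.1206 0.1196 [0.0874 0.1484]
spot [ 0.5708 -0.2089  0.0874] pix [496. 245.]
side h0 0.0225 along [0.4975 0.4991 0.6985 0.7011] up [0.0797 0.0811 0.0822 0.0837 0.1693 0.1716 0.1748]
zmax 0.123
lights 284 248 0.5512 0.6454 0.1243 0.1247 [0.1037 0.1442]
spot [ 0.5687 -0.2082  0.0909] pix [456. 390.]
[-1.219  0.521 -0.036  1.599  0.021  1.021 -0.113]
(array([-4.006, -1.865, -0.387]), array([ 0.    , -0.    , -0.0908]))
```

Request:
move_arm(
  series=[
    [[-1,-0.46,-0.1],[0,0,0],1],
    [[-1,-0.46,-0.1],[0,0,0],1],
    [[-1,-0.46,-0.1],[0,0,0],1],
    [[-1,-0.46,-0.1],[0,0,0],1],
  ],
)

```text
clock: 1.13
ee_pos: [0.3333, 0.4827, 0.2421]
ee_rot: [0.213, 0.977, -0.0, 0.001]
wrist_force: [0.1, -1.3, 0.4]
opening: 0.0854
finger_force: 0.0
```

Request:
move_arm(
  series=[
    [[-1,-0.46,-0.1],[0,0,0],1],
    [[-1,-0.46,-0.1],[0,0,0],1],
    [[-1,-0.46,-0.1],[0,0,0],1],
    [[-1,-0.46,-0.1],[0,0,0],1],
  ],
)

```text
clock: 1.47
ee_pos: [0.4052, 0.3995, 0.2521]
ee_rot: [0.213, 0.977, -0.0, 0.001]
wrist_force: [1.2, 0.7, 0.5]
opening: 0.0853
finger_force: 0.0
```

Request:
move_arm(
  series=[
    [[-1,-0.46,-0.1],[0,0,0],1],
    [[-1,-0.46,-0.1],[0,0,0],1],
    [[-1,-0.46,-0.1],[0,0,0],1],
    [[-1,-0.46,-0.1],[0,0,0],1],
  ],
)

```text
clock: 1.8
ee_pos: [0.4771, 0.3164, 0.262]
ee_rot: [0.213, 0.977, -0.0, 0.001]
wrist_force: [0.0, -1.3, 0.5]
opening: 0.0852
finger_force: 0.0
```

Request:
move_arm(
  series=[
    [[-1,-0.46,-0.1],[0,0,0],1],
    [[-1,-0.46,-0.1],[0,0,0],1],
    [[-1,-0.46,-0.1],[0,0,0],1],
    [[-1,-0.46,-0.1],[0,0,-0.09],1],
    [[-1,-0.46,-0.1],[0,0,-0.09],1],
    [[-1,-0.46,-0.1],[0,0,-0.09],1],
  ],
)

```text
clock: 2.3
ee_pos: [0.5451, 0.2392, 0.2712]
ee_rot: [0.14, 0.99, 0.0, -0.0]
wrist_force: [-0.2, -0.1, -0.1]
opening: 0.0856
finger_force: 0.0
```

```bash
python3 - <<'E'
from h import *
p,R,s=pose(); im,d,c=snap("wrist"); cv2.imwrite("pics/w1.png",im[...,::-1])
W=cloud(d,c); P=W.reshape(-1,3); P=P[~np.isnan(P[:,0])]
t=P[(P[:,2]>.148)&(P[:,2]<.17)&(np.hypot(P[:,0]-.545,P[:,1]-.236)<.05)]
print(len(t),np.median(t[:,2]) if len(t) else 0)
if len(t)>10:
    r=cv2.minAreaRect(t[:,:2].astype(np.float32)*1000); print(r)
w=P[(P[:,2]>.07)&(P[:,2]<.085)&(np.hypot(P[:,0]-.545,P[:,1]-.236)<.08)]
if len(w)>10: print("lip",len(w),cv2.minAreaRect(w[:,:2].astype(np.float32)*1000))
print(p,R.as_quat().round(4)); print("cam",(-np.array(c["R"]).T@c["t"]).round(3))
print(rel([.545,.236,.102],down(74)))
E
```

```text
2125 0.15745984873254754
((545.3167724609375, 237.55458068847656), (29.552764892578125, 41.10268020629883), 74.1799087524414)
lip 1481 ((544.9146728515625, 236.5411834716797), (52.69413757324219, 64.13145446777344), 72.53433990478516)
[0.54509782 0.23915448 0.27116802] [ 1.402e-01  9.901e-01  2.000e-04 -3.000e-04]
cam [0.482 0.259 0.413]
(array([-0.012, -0.034,  1.692]), array([ 0.0002, -0.0004, -0.002 ]))
```

View pics/w1.png

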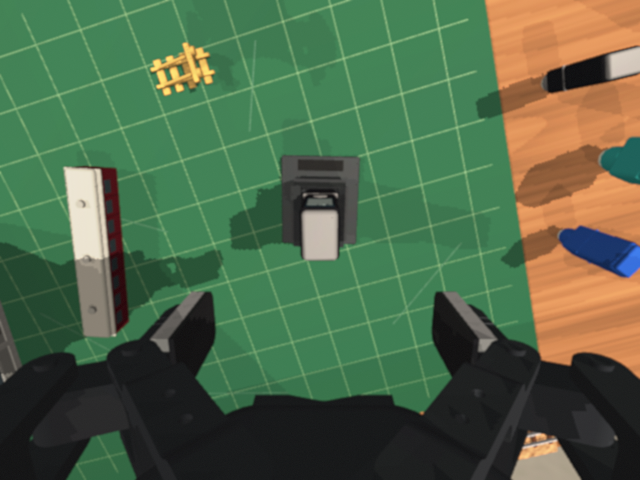

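The wrist view shows the reader's top at (320,235), centred between the open fingers and square to them. I descend and grip.

Request:
move_arm(
  series=[
    [[0,-0.02,0.4],[0,0,0],1],
    [[0,-0.02,0.8],[0,0,0],1],
    [[-0.01,-0.02,1],[0,0,0],1],
    [[-0.01,-0.02,1],[0,0,0],1],
  ],
)

```text
clock: 2.68
ee_pos: [0.5433, 0.2366, 0.1672]
ee_rot: [0.14, 0.99, -0.002, -0.003]
wrist_force: [0.2, -0.5, 0.2]
opening: 0.0856
finger_force: 0.0
```

Request:
move_arm(
  series=[
    [[0,0,0.2],[0,0,0],1],
    [[0,0,0.4],[0,0,0],1],
    [[0,0,0.55],[0,0,0],1],
    [[0,0,0.69],[0,0,0],1],
    [[0,0,0.69],[0,0,0],1],
    [[0,0,0.69],[0,0,0],1],
  ],
)

```text
clock: 3.18
ee_pos: [0.546, 0.2372, 0.1034]
ee_rot: [0.14, 0.99, 0.0, 0.0]
wrist_force: [-0.1, -1.1, -0.1]
opening: 0.0852
finger_force: 0.0
```

Request:
move_arm(
  series=[
    [[0,0,0],[0,0,0],-1],
    [[0,0,0],[0,0,0],-1],
    [[0,0,0],[0,0,0],-1],
    [[0,0,0],[0,0,0],-1],
    [[0,0,0],[0,0,0],-1],
    [[0,0,0],[0,0,0],-1],
    [[0,0,0],[0,0,0],-1],
    [[0,0,0],[0,0,0],-1],
    [[0,0,0],[0,0,0],-1],
    [[0,0,0],[0,0,0],-1],
    [[0,0,0],[0,0,0],-1],
    [[0,0,0],[0,0,0],-1],
  ],
  force=60,
)

```text
clock: 4.18
ee_pos: [0.5461, 0.2363, 0.1029]
ee_rot: [0.14, 0.99, 0.0, 0.0]
wrist_force: [-2.3, -1.8, 7.6]
opening: 0.0295
finger_force: 58.6
```

Request:
move_arm(
  series=[
    [[0,0,-0.05],[0,0,0],-1],
    [[0,0,-0.2],[0,0,0],-1],
    [[0,0,-0.4],[0,0,0],-1],
    [[0,0,-0.6],[0,0,0],-1],
    [[0,0,-0.8],[0,0,0],-1],
    [[0,0,-1],[0,0,0],-1],
    [[0,0,-1],[0,0,0],-1],
    [[0,0,-1],[0,0,0],-1],
  ],
)

```text
clock: 4.85
ee_pos: [0.5462, 0.2365, 0.2032]
ee_rot: [0.14, 0.99, 0.001, 0.001]
wrist_force: [-0.4, -0.7, -2.8]
opening: 0.0298
finger_force: 59.6
```

Request:
move_arm(
  series=[
    [[0,0,-0.3],[0,0,0],-1],
    [[0,0,-0.6],[0,0,0],-1],
    [[0,0,-0.6],[0,0,0],-1],
    [[0,0,-0.6],[0,0,0],-1],
    [[0,0,-0.6],[0,0,0],-1],
    [[0,0,-0.6],[0,0,0],-1],
  ],
)

```text
clock: 5.35
ee_pos: [0.5453, 0.2361, 0.2608]
ee_rot: [0.14, 0.99, -0.001, -0.001]
wrist_force: [0.0, -0.3, -2.3]
opening: 0.029
finger_force: 60.3
```

```bash
python3 - <<'E'
from h import *
p,R,s=pose(); print(p.round(4),R.as_quat().round(4),s["wrist_force"],s["ft_torque"])
im,d,c=snap("side"); W=cloud(d,c)
# reader in hand: estimate collar bottom
u,v=map(int,proj([p[0],p[1],p[2]-.07],c)); print(u,v)
cv2.imwrite("pics/s2.png",cv2.resize(im[v-90:v+90,u-90:u+90],None,fx=3,fy=3,interpolation=3)[...,::-1])
# press plan
spot=np.array([.5704,-.2052,.0869]); a=np.radians(78.5)
nn=np.array([.5736*np.cos(a),.5736*np.sin(a),.8192])
for phi in (0,1):
    # tool z=-nn; tool y: choose along ridge-ish by minimal rotation from current
    pass
Ralign=Rn.align_vectors([-nn],[R.apply([0,0,1])])[0]
v0=R.apply([0,0,1]); ax=np.cross(v0,-nn); ang=np.arcsin(np.linalg.norm(ax)); Rt=Rn.from_rotvec(ax/np.linalg.norm(ax)*ang)*R
print("tool y",Rt.apply([0,1,0]).round(3),"tool x",Rt.apply([1,0,0]).round(3))
for h in (.018+.095-.0187,.1+.018):
    T=spot+nn*(.0763+h-.0943+.018) if 0 else spot+nn*h
    print(h,T.round(4),rel(T,Rt,p,R))
print(rel(p,Rt,p,R))
E
```

```text
[0.5453 0.2361 0.2608] [ 1.397e-01  9.902e-01 -7.000e-04 -9.000e-04] [ 0.02532159 -0.30133274 -2.29359408] [-0.0230966   0.0221267  -0.03009884]
286 197
tool y [ 0.24   0.784 -0.572] tool x [-0.964  0.262 -0.045]
0.0943 [ 0.5812 -0.1522  0.1642] (array([-1.421, -3.63 ,  0.97 ]), array([ 0.3866, -0.0319,  0.    ]))
0.11800000000000001 [ 0.5839 -0.1389  0.1836] (array([-1.41 , -3.495,  0.776]), array([ 0.3866, -0.0319,  0.    ]))
(array([0., 0., 0.]), array([ 0.3866, -0.0319,  0.    ]))
```

View pics/s2.png

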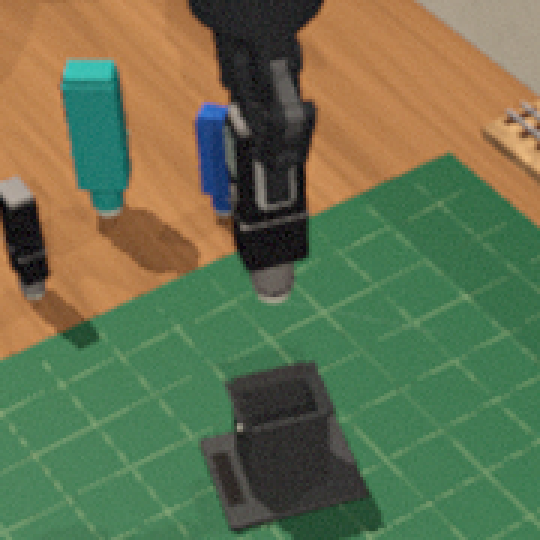

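The reader is out and upright in the fingers, with its white collar ring at (273,297) in the crop. The empty cradle is below it. I carry it towards the shed and tilt it on the last leg.

Request:
move_arm(
  series=[
    [[-0.15,-0.33,0],[0,0,0],-1],
    [[-0.3,-0.66,0],[0,0,0],-1],
    [[-0.45,-1,0],[0,0,0],-1],
    [[-0.45,-1,0],[0,0,0],-1],
  ],
)

```text
clock: 5.73
ee_pos: [0.5622, 0.1198, 0.2616]
ee_rot: [0.144, 0.99, -0.002, -0.0]
wrist_force: [0.2, -0.6, -2.3]
opening: 0.0293
finger_force: 60.3
```

Request:
move_arm(
  series=[
    [[-0.15,-0.33,0],[0,0,0],-1],
    [[-0.3,-0.66,0],[0,0,0],-1],
    [[-0.45,-1,0],[0,0,0],-1],
    [[-0.45,-1,0],[0,0,0],-1],
  ],
)

```text
clock: 6.07
ee_pos: [0.5772, 0.0113, 0.2616]
ee_rot: [0.144, 0.99, -0.002, -0.0]
wrist_force: [-0.8, -1.3, -1.6]
opening: 0.0293
finger_force: 60.4
```

Request:
move_arm(
  series=[
    [[-0.1,-0.25,0],[0.07,-0.006,0],-1],
    [[-0.2,-0.5,0],[0.14,-0.012,0],-1],
    [[-0.3,-0.75,0],[0.21,-0.018,0],-1],
    [[-0.45,-1,0.1],[0.28,-0.024,0],-1],
    [[-0.45,-1,0.1],[0.35,-0.03,0],-1],
    [[-0.45,-1,0.1],[0.387,-0.032,0],-1],
    [[-0.45,-1,0.1],[0.387,-0.032,0],-1],
    [[-0.45,-1,0.1],[0.387,-0.032,0],-1],
    [[-0.45,-1,0.1],[0.387,-0.032,0],-1],
    [[-0.45,-1,0.1],[0.387,-0.032,0],-1],
  ],
)

```text
clock: 6.9
ee_pos: [0.5925, -0.0903, 0.2528]
ee_rot: [0.134, 0.945, -0.299, -0.017]
wrist_force: [-0.1, 0.1, -1.5]
opening: 0.0297
finger_force: 60.7
```

```bash
python3 - <<'E'
from h import *
p,R,s=pose(); print(p.round(4),R.apply([0,0,1]).round(4),np.array(s["q"]).round(2),np.array(s["wrist_force"]).round(2))
a=np.radians(78.5); nn=np.array([.5736*np.cos(a),.5736*np.sin(a),.8192]); spot=np.array([.5704,-.2052,.0869])
r=np.array([np.sin(a),-np.cos(a),0]); up=np.cross(nn,r); up*=np.sign(up[2])
print("off along/up/h",((p-spot)@r).round(4),((p-spot)@up).round(4),((p-spot)@nn).round(4),"ang",np.degrees(np.arccos(-R.apply([0,0,1])@nn)))
v0=R.apply([0,0,1]); ax=np.cross(v0,-nn); Rt=Rn.from_rotvec(ax)*R
print(rel(spot+nn*.118,Rt))
for n in ("wrist","side"):
    im,d,c=snap(n); print(n,np.round(proj(spot,c)))
    cv2.imwrite(f"pics/{n}3.png",im[...,::-1])
    for t in finder.place_of(n,"roof_spot")[:2]: print(t)
    W=cloud(d,c); Q=W.reshape(-1,3); Q=Q[~np.isnan(Q[:,0])]
    Q=Q[(np.hypot(Q[:,0]-.565,Q[:,1]+.23)<.15)&(Q[:,2]>.04)&(abs((Q-spot)@nn)<.012)]
    print(np.histogram((Q-spot)@nn,bins=np.arange(-.012,.0121,.002)))
    T=Q[abs((Q-spot)@nn)<.007]
    print("along",np.percentile((T-spot)@r,[.5,1,99,99.5]).round(4),"up",np.percentile((T-spot)@up,[.5,1,99,99.5]).round(4))
E
```

```text
[ 0.5925 -0.0903  0.2528] [-0.1126 -0.5602 -0.8207] [-0.43  0.6   0.29  1.62  0.43  1.22  0.91] [-0.12  0.1  -1.48]
off along/up/h -0.0013 -0.0007 0.2031 ang nan
(array([-0.013, -0.008,  0.851]), array([ 0.0017,  0.0007, -0.    ]))
wrist [321. 211.]
{'location': [321.8, 213.5], 'p': 0.75}
(array([  32,   15,    0,    5, 1760, 7288, 1068, 1358,  266,  100,  105,
         14]), array([-0.012, -0.01 , -0.008, -0.006, -0.004, -0.002,  0.   ,  0.002,
        0.004,  0.006,  0.008,  0.01 ,  0.012]))
along [-0.0978 -0.0973  0.0582  0.0633] up [-0.0424 -0.042   0.0439  0.0462]
side [455. 390.]
{'location': [453.7, 390.4], 'p': 0.79}
{'location': [459.5, 317.8], 'p': 0.44}
(array([ 164,  174,  160,  140,  128,  539, 1834,  519,  517,  132,   51,
         44]), array([-0.012, -0.01 , -0.008, -0.006, -0.004, -0.002,  0.   ,  0.002,
        0.004,  0.006,  0.008,  0.01 ,  0.012]))
along [-0.1009 -0.1003  0.0973  0.0986] up [-0.0402 -0.0394  0.0492  0.0502]<stdin>:5: RuntimeWarning: invalid value encountered in arccos
```

The network's roof spot agrees with my fit to 2-3 px, and the tilt is right. I move to just above contact and then creep down.

Request:
move_arm(
  series=[
    [[-0.01,-0.01,0.25],[0,0,0],-1],
    [[-0.01,-0.01,0.5],[0,0,0],-1],
    [[-0.01,-0.01,0.7],[0,0,0],-1],
    [[-0.01,-0.01,0.85],[0,0,0],-1],
    [[-0.01,-0.01,0.95],[0,0,0],-1],
    [[-0.01,-0.01,1],[0,0,0],-1],
    [[-0.01,-0.01,1],[0,0,0],-1],
    [[-0.01,-0.01,1],[0,0,0],-1],
    [[-0.01,-0.01,1],[0,0,0],-1],
    [[-0.01,-0.01,1],[0,0,0],-1],
    [[-0.01,-0.01,1],[0,0,0],-1],
    [[-0.01,-0.01,1],[0,0,0],-1],
  ],
)

```text
clock: 8.1
ee_pos: [0.5822, -0.1462, 0.1712]
ee_rot: [0.133, 0.945, -0.3, -0.017]
wrist_force: [0.2, -0.9, -1.7]
opening: 0.0292
finger_force: 60.8
```

```bash
cat >> h.py <<'E'
def rep():
    a=np.radians(78.5); nn=np.array([.5736*np.cos(a),.5736*np.sin(a),.8192]); spot=np.array([.5704,-.2052,.0869])
    r=np.array([np.sin(a),-np.cos(a),0]); up=np.cross(nn,r); up*=np.sign(up[2])
    p,R,s=pose(); f=np.array(s["wrist_force"]); d=p-spot; print(round(s["clock"],2),"h",(d@nn).round(5),"along",(d@r).round(4),"up",(d@up).round(4),"Fn",(f@nn).round(2),"F",f.round(2),"tilt",np.degrees(np.linalg.norm(np.cross(R.apply([0,0,1]),nn))).round(2))
E
python3 -c "
from h import *
rep()
im,d,c=snap('side');rep();im=im[300:460,380:540];cv2.imwrite('pics/s4.png',cv2.resize(im,None,fx=3.5,fy=3.5,interpolation=3)[...,::-1])"
```

```text
8.1 h 0.10358 along -0.0002 up -0.0009 Fn -1.89 F [ 0.16 -0.88 -1.72] tilt 0.14
8.15 h 0.10349 along -0.0002 up -0.0009 Fn -1.47 F [ 0.35 -0.68 -1.38] tilt 0.13
```

View pics/s4.png

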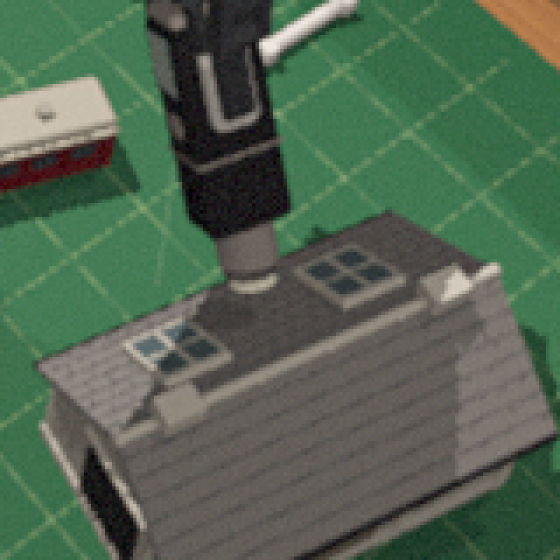

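The nose hovers over the slates between the rooflights (crop (250,285)). The baseline normal force is about -1.7 N. I creep in.

Request:
move_arm(
  series=[
    [[0,0,0.01],[0,0,0],-1],
    [[0,0,0.02],[0,0,0],-1],
    [[0,0,0.03],[0,0,0],-1],
    [[0,0,0.04],[0,0,0],-1],
    [[0,0,0.05],[0,0,0],-1],
    [[0,0,0.06],[0,0,0],-1],
    [[0,0,0.07],[0,0,0],-1],
    [[0,0,0.08],[0,0,0],-1],
    [[0,0,0.08],[0,0,0],-1],
    [[0,0,0.08],[0,0,0],-1],
  ],
)

```text
clock: 8.98
ee_pos: [0.5811, -0.151, 0.1644]
ee_rot: [0.133, 0.944, -0.3, -0.017]
wrist_force: [0.4, -0.1, -1.1]
opening: 0.0295
finger_force: 60.8
```

```bash
python3 -c "
from h import *
rep()"
```

```text
8.98 h 0.09514 along -0.0003 up -0.0008 Fn -0.91 F [ 0.41 -0.15 -1.06] tilt 0.1
```

Request:
move_arm(
  series=[
    [[0,0,0.01],[0,0,0],-1],
    [[0,0,0.02],[0,0,0],-1],
    [[0,0,0.03],[0,0,0],-1],
    [[0,0,0.03],[0,0,0],-1],
    [[0,0,0.03],[0,0,0],-1],
  ],
)

```text
clock: 9.4
ee_pos: [0.5807, -0.1527, 0.1619]
ee_rot: [0.133, 0.944, -0.3, -0.017]
wrist_force: [-0.3, -0.7, -1.5]
opening: 0.0291
finger_force: 60.8
```

Request:
move_arm(
  series=[
    [[0,0,0.01],[0,0,0],-1],
    [[0,0,0.02],[0,0,0],-1],
    [[0,0,0.02],[0,0,0],-1],
    [[0,0,0.02],[0,0,0],-1],
  ],
)

```text
clock: 9.73
ee_pos: [0.5805, -0.1538, 0.1602]
ee_rot: [0.133, 0.944, -0.3, -0.017]
wrist_force: [-0.8, -0.7, -1.8]
opening: 0.0297
finger_force: 60.8
```

```bash
python3 -c "
from h import *
rep()"
```

```text
9.73 h 0.09011 along -0.0003 up -0.0008 Fn -1.93 F [-0.81 -0.68 -1.77] tilt 0.09
```

Request:
move_arm(
  series=[
    [[0,0,0.01],[0,0,0],-1],
    [[0,0,0.02],[0,0,0],-1],
    [[0,0,0.02],[0,0,0],-1],
    [[0,0,0.02],[0,0,0],-1],
  ],
)

```text
clock: 10.07
ee_pos: [0.5803, -0.155, 0.1586]
ee_rot: [0.133, 0.944, -0.3, -0.017]
wrist_force: [0.8, 0.5, -1.1]
opening: 0.0292
finger_force: 60.8
```

Request:
move_arm(
  series=[
    [[0,0,0.01],[0,0,0],-1],
    [[0,0,0.02],[0,0,0],-1],
    [[0,0,0.02],[0,0,0],-1],
    [[0,0,0.02],[0,0,0],-1],
  ],
)

```text
clock: 10.4
ee_pos: [0.5801, -0.1561, 0.157]
ee_rot: [0.133, 0.944, -0.3, -0.017]
wrist_force: [0.2, -0.4, -1.4]
opening: 0.0294
finger_force: 60.8
```

```bash
python3 -c "
from h import *
rep()"
```

```text
10.4 h 0.08611 along -0.0003 up -0.0008 Fn -1.32 F [ 0.22 -0.43 -1.35] tilt 0.1
```

Request:
move_arm(
  series=[
    [[0,0,0.01],[0,0,0],-1],
    [[0,0,0.02],[0,0,0],-1],
    [[0,0,0.02],[0,0,0],-1],
    [[0,0,0.02],[0,0,0],-1],
  ],
)

```text
clock: 10.73
ee_pos: [0.58, -0.1571, 0.1554]
ee_rot: [0.133, 0.944, -0.3, -0.017]
wrist_force: [0.2, 1.5, 0.9]
opening: 0.0295
finger_force: 60.9
```

Request:
move_arm(
  series=[
    [[0,0,0.01],[0,0,0],-1],
    [[0,0,0.02],[0,0,0],-1],
    [[0,0,0.02],[0,0,0],-1],
    [[0,0,0.02],[0,0,0],-1],
  ],
)

```text
clock: 11.07
ee_pos: [0.5797, -0.1583, 0.1537]
ee_rot: [0.133, 0.945, -0.3, -0.017]
wrist_force: [0.2, 1.6, 1.4]
opening: 0.0294
finger_force: 61.0
```

```bash
python3 -c "
from h import *
rep()"
```

```text
11.07 h 0.08221 along -0.0002 up -0.0009 Fn 2.08 F [0.2  1.6  1.41] tilt 0.11
```

Contact was at h of about 0.085, and the net force is now about 3.7 N. I continue in small steps.

Request:
move_arm(
  series=[
    [[0,0,0.01],[0,0,0],-1],
    [[0,0,0.015],[0,0,0],-1],
    [[0,0,0.015],[0,0,0],-1],
    [[0,0,0.015],[0,0,0],-1],
  ],
)

```text
clock: 11.4
ee_pos: [0.5796, -0.1591, 0.1525]
ee_rot: [0.133, 0.944, -0.3, -0.017]
wrist_force: [0.2, 1.7, 2.7]
opening: 0.0296
finger_force: 61.0
```

Request:
move_arm(
  series=[
    [[0,0,0.005],[0,0,0],-1],
    [[0,0,0.01],[0,0,0],-1],
    [[0,0,0.01],[0,0,0],-1],
    [[0,0,0.01],[0,0,0],-1],
  ],
)

```text
clock: 11.73
ee_pos: [0.5794, -0.1597, 0.1517]
ee_rot: [0.133, 0.944, -0.3, -0.017]
wrist_force: [1.0, 1.8, 3.8]
opening: 0.0291
finger_force: 61.1
```

```bash
python3 -c "
from h import *
rep()"
```

```text
11.73 h 0.07969 along -0.0002 up -0.0008 Fn 4.24 F [0.95 1.78 3.81] tilt 0.11
```

Request:
move_arm(
  series=[
    [[0,0,0.005],[0,0,0],-1],
    [[0,0,0.005],[0,0,0],-1],
    [[0,0,0.005],[0,0,0],-1],
  ],
)

```text
clock: 11.98
ee_pos: [0.5794, -0.1599, 0.1513]
ee_rot: [0.133, 0.944, -0.3, -0.017]
wrist_force: [0.8, 2.8, 3.5]
opening: 0.0296
finger_force: 61.2
```

Request:
move_arm(
  series=[
    [[0,0,0.005],[0,0,0],-1],
    [[0,0,0.005],[0,0,0],-1],
    [[0,0,0.005],[0,0,0],-1],
    [[0,0,0.005],[0,0,0],-1],
  ],
)

```text
clock: 12.32
ee_pos: [0.5793, -0.1603, 0.1509]
ee_rot: [0.133, 0.944, -0.3, -0.017]
wrist_force: [1.3, 3.7, 3.8]
opening: 0.0297
finger_force: 61.2
```

```bash
python3 -c "
from h import *
rep()
for i in range(4): eyes.get_image('side'); rep()
im,d,c=snap('side')
for t in finder.place_of('side','roof_spot')[:1]: print(t)"
```

```text
12.32 h 0.07868 along -0.0002 up -0.0008 Fn 5.36 F [1.33 3.69 3.82] tilt 0.1
12.37 h 0.07873 along -0.0002 up -0.0009 Fn 5.4 F [1.02 3.8  3.85] tilt 0.11
12.42 h 0.07872 along -0.0002 up -0.0009 Fn 4.53 F [0.79 2.65 3.6 ] tilt 0.11
12.47 h 0.07868 along -0.0002 up -0.0008 Fn 4.98 F [1.   2.77 4.04] tilt 0.11
12.52 h 0.07871 along -0.0002 up -0.0009 Fn 4.96 F [0.62 4.   3.23] tilt 0.11
{'location': [456.2, 393.0], 'p': 0.93}
```

Request:
move_arm(
  series=[
    [[0,0,0.003],[0,0,0],-1],
    [[0,0,0.005],[0,0,0],-1],
    [[0,0,0.005],[0,0,0],-1],
    [[0,0,0.005],[0,0,0],-1],
    [[0,0,0.005],[0,0,0],-1],
  ],
)

```text
clock: 13.03
ee_pos: [0.5794, -0.1603, 0.1508]
ee_rot: [0.133, 0.945, -0.3, -0.017]
wrist_force: [0.1, 6.8, 8.8]
opening: 0.0295
finger_force: 62.3
```

```bash
python3 -c "
from h import *
rep()
for i in range(4): eyes.get_image('side'); rep()"
```

```text
13.03 h 0.07859 along -0.0001 up -0.0009 Fn 11.07 F [0.05 6.84 8.81] tilt 0.13
13.08 h 0.07858 along -0.0001 up -0.0009 Fn 12.2 F [0.92 6.98 9.97] tilt 0.13
13.13 h 0.07855 along -0.0001 up -0.0008 Fn 11.4 F [0.34 6.21 9.61] tilt 0.12
13.18 h 0.07859 along -0.0001 up -0.0009 Fn 10.75 F [0.62 5.41 9.33] tilt 0.13
13.23 h 0.0786 along -0.0001 up -0.0009 Fn 12.5 F [ 0.3   6.38 10.84] tilt 0.13
```

The stiff stop is reached (net about 13 N). I ease off slightly and hold.

Request:
move_arm(
  series=[
    [[0,0,-0.003],[0,0,0],-1],
    [[0,0,-0.003],[0,0,0],-1],
    [[0,0,-0.003],[0,0,0],-1],
    [[0,0,-0.003],[0,0,0],-1],
    [[0,0,-0.003],[0,0,0],-1],
    [[0,0,-0.003],[0,0,0],-1],
    [[0,0,-0.003],[0,0,0],-1],
    [[0,0,-0.003],[0,0,0],-1],
    [[0,0,-0.003],[0,0,0],-1],
    [[0,0,-0.003],[0,0,0],-1],
    [[0,0,-0.003],[0,0,0],-1],
    [[0,0,-0.003],[0,0,0],-1],
    [[0,0,-0.003],[0,0,0],-1],
    [[0,0,-0.003],[0,0,0],-1],
    [[0,0,-0.003],[0,0,0],-1],
    [[0,0,-0.003],[0,0,0],-1],
  ],
)

```text
clock: 14.57
ee_pos: [0.5794, -0.1603, 0.1508]
ee_rot: [0.133, 0.944, -0.3, -0.017]
wrist_force: [1.2, 4.8, 6.3]
opening: 0.0291
finger_force: 61.6
```

Request:
move_arm(
  series=[
    [[0,0,0],[0,0,0],-1],
    [[0,0,0],[0,0,0],-1],
    [[0,0,0],[0,0,0],-1],
    [[0,0,0],[0,0,0],-1],
    [[0,0,0],[0,0,0],-1],
    [[0,0,0],[0,0,0],-1],
    [[0,0,0],[0,0,0],-1],
    [[0,0,0],[0,0,0],-1],
    [[0,0,0],[0,0,0],-1],
    [[0,0,0],[0,0,0],-1],
    [[0,0,0],[0,0,0],-1],
    [[0,0,0],[0,0,0],-1],
    [[0,0,0],[0,0,0],-1],
    [[0,0,0],[0,0,0],-1],
    [[0,0,0],[0,0,0],-1],
    [[0,0,0],[0,0,0],-1],
    [[0,0,0],[0,0,0],-1],
    [[0,0,0],[0,0,0],-1],
    [[0,0,0],[0,0,0],-1],
    [[0,0,0],[0,0,0],-1],
  ],
)

```text
clock: 16.23
ee_pos: [0.5794, -0.1603, 0.1508]
ee_rot: [0.133, 0.945, -0.3, -0.017]
wrist_force: [0.9, 5.0, 5.9]
opening: 0.0291
finger_force: 61.6
```

```bash
python3 - <<'E'
from h import *
rep()
im,d,c=snap("side"); 
for t in finder.place_of("side","roof_spot")[:1]: print(t)
cv2.imwrite("pics/s5.png",cv2.resize(im[300:460,380:540],None,fx=3.5,fy=3.5,interpolation=3)[...,::-1])
E
```

```text
16.23 h 0.07864 along -0.0002 up -0.0009 Fn 7.76 F [0.93 5.02 5.9 ] tilt 0.12
{'location': [456.1, 389.2], 'p': 0.78}
```

View pics/s5.png

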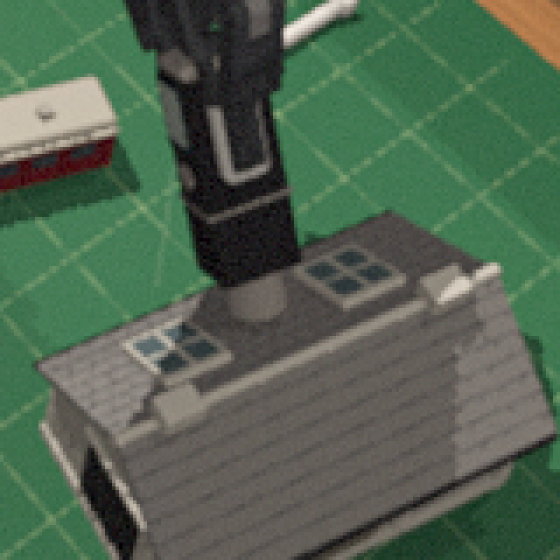

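The collar is fully pressed in (no white ring showing at (258,310)), midway between the lights. The shed is unmoved and the hold lasted about 3 s. I retract and carry the reader back.

Request:
move_arm(
  series=[
    [[0,0,-0.02],[0,0,0],-1],
    [[0,0,-0.06],[0,0,0],-1],
    [[0,0,-0.12],[0,0,0],-1],
    [[0,0,-0.3],[0,0,0],-1],
    [[0,0,-0.6],[0,0,0],-1],
    [[0,0,-0.9],[0,0,0],-1],
    [[0,0,-1],[0,0,0],-1],
    [[0,0,-1],[0,0,0],-1],
    [[0,0,-1],[0,0,0],-1],
  ],
)

```text
clock: 17.08
ee_pos: [0.5901, -0.1046, 0.2322]
ee_rot: [0.133, 0.944, -0.3, -0.018]
wrist_force: [-0.7, -0.2, -2.3]
opening: 0.0289
finger_force: 60.7
```

```bash
python3 - <<'E'
from h import *
p,R,s=pose(); print(p)
print(rel(p+[0,0.02,.03],down(73.9)))
E
```

```text
[ 0.59008254 -0.10464084  0.23222288]
(array([ 0.038, -0.014, -0.358]), array([-3.873e-01,  3.180e-02,  3.000e-04]))
```

Request:
move_arm(
  series=[
    [[0.04,-0.01,-0.2],[-0.07,0.006,0],-1],
    [[0.04,-0.01,-0.36],[-0.14,0.012,0],-1],
    [[0.04,-0.01,-0.36],[-0.21,0.018,0],-1],
    [[0.04,-0.01,-0.36],[-0.28,0.023,0],-1],
    [[0.04,-0.01,-0.36],[-0.35,0.029,0],-1],
    [[0.04,-0.01,-0.36],[-0.387,0.032,0],-1],
    [[0.04,-0.01,-0.36],[-0.387,0.032,0],-1],
    [[0.04,-0.01,-0.36],[-0.387,0.032,0],-1],
  ],
)

```text
clock: 17.75
ee_pos: [0.5895, -0.0857, 0.2613]
ee_rot: [0.142, 0.99, -0.001, -0.001]
wrist_force: [0.1, 0.5, -2.1]
opening: 0.0291
finger_force: 60.6
```

```bash
python3 - <<'E'
from h import *
p,R,s=pose(); print(p)
print(rel([.5461,.2364,.262],down(73.9)))
E
```

```text
[ 0.58945842 -0.08571117  0.26129531]
(array([ 1.319,  2.971, -0.012]), array([-0.0016, -0.0012, -0.0019]))
```

Request:
move_arm(
  series=[
    [[0.15,0.33,0],[0,0,0],-1],
    [[0.3,0.66,0],[0,0,0],-1],
    [[0.44,0.99,0],[0,0,0],-1],
    [[0.44,0.99,0],[0,0,0],-1],
  ],
)

```text
clock: 18.08
ee_pos: [0.5743, 0.0323, 0.2613]
ee_rot: [0.135, 0.991, 0.0, -0.001]
wrist_force: [1.0, 1.0, -1.3]
opening: 0.0296
finger_force: 60.7
```

Request:
move_arm(
  series=[
    [[0.15,0.33,0],[0,0,0],-1],
    [[0.3,0.66,0],[0,0,0],-1],
    [[0.44,0.99,0],[0,0,0],-1],
    [[0.44,0.99,0],[0,0,0],-1],
  ],
)

```text
clock: 18.42
ee_pos: [0.5587, 0.1396, 0.2613]
ee_rot: [0.135, 0.991, 0.0, -0.001]
wrist_force: [-0.6, 1.3, -1.3]
opening: 0.0292
finger_force: 60.7
```

Request:
move_arm(
  series=[
    [[0.15,0.33,0],[0,0,0],-1],
    [[0.3,0.66,0],[0,0,0],-1],
    [[0.44,0.99,0],[0,0,0],-1],
    [[0.44,0.99,0],[0,0,0],-1],
    [[0.44,0.99,0],[0,0,0],-1],
    [[0.44,0.99,0],[0,0,0],-1],
    [[0.44,0.99,0],[0,0,0],-1],
    [[0.44,0.99,0],[0,0,0],-1],
  ],
)

```text
clock: 19.08
ee_pos: [0.546, 0.2372, 0.2623]
ee_rot: [0.14, 0.99, -0.001, 0.0]
wrist_force: [0.1, -0.2, -1.1]
opening: 0.0293
finger_force: 60.7
```

```bash
python3 - <<'E'
from h import *
p,R,s=pose(); print(p,R.apply([0,0,1]).round(4))
print(rel([.5461,.2364,.262],down(73.9)))
im,d,c=snap("side"); p2=p
u,v=map(int,proj([p[0],p[1],p[2]-.07],c))
cv2.imwrite("pics/s6.png",cv2.resize(im[v-90:v+90,u-90:u+90],None,fx=3,fy=3,interpolation=3)[...,::-1])
E
```

```text
[0.54602516 0.2372437  0.26232795] [-1.0e-04 -1.1e-03 -1.0e+00]
(array([-0.003, -0.008,  0.003]), array([-0.0007,  0.0001, -0.0004]))
```

View pics/s6.png

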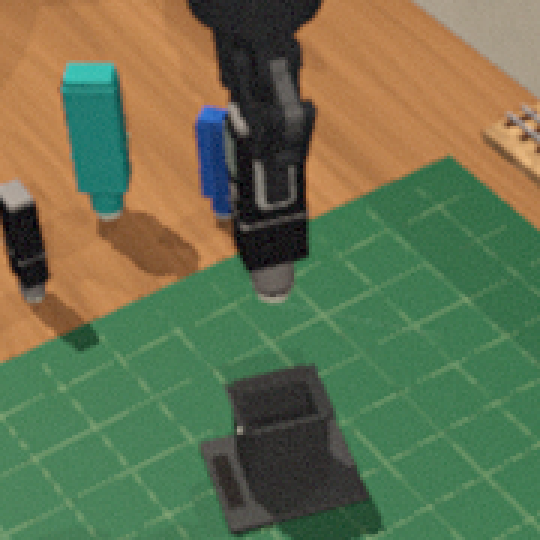

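The picture matches the one after the lift: the reader is upright over the well at (275,395) with no slip. I lower it.

Request:
move_arm(
  series=[
    [[0,-0.01,0.2],[0,0,0],-1],
    [[0,-0.01,0.4],[0,0,0],-1],
    [[0,-0.01,0.6],[0,0,0],-1],
    [[0,-0.01,0.7],[0,0,0],-1],
    [[0,-0.01,0.8],[0,0,0],-1],
    [[0,-0.01,0.85],[0,0,0],-1],
    [[0,-0.01,0.9],[0,0,0],-1],
    [[0,-0.01,0.9],[0,0,0],-1],
  ],
)

```text
clock: 19.8
ee_pos: [0.5456, 0.2371, 0.1722]
ee_rot: [0.14, 0.99, -0.0, -0.0]
wrist_force: [0.5, -0.8, -1.6]
opening: 0.0294
finger_force: 60.8
```

Request:
move_arm(
  series=[
    [[0,0,0.06],[0,0,0],-1],
    [[0,0,0.12],[0,0,0],-1],
    [[0,0,0.18],[0,0,0],-1],
    [[0,0,0.24],[0,0,0],-1],
    [[0,0,0.3],[0,0,0],-1],
    [[0,0,0.36],[0,0,0],-1],
    [[0,0,0.42],[0,0,0],-1],
    [[0,0,0.48],[0,0,0],-1],
    [[0,0,0.54],[0,0,0],-1],
    [[0,0,0.6],[0,0,0],-1],
    [[0,0,0.62],[0,0,0],-1],
    [[0,0,0.64],[0,0,0],-1],
    [[0,0,0.65],[0,0,0],-1],
    [[0,0,0.65],[0,0,0],-1],
  ],
)

```text
clock: 20.97
ee_pos: [0.5456, 0.2373, 0.1075]
ee_rot: [0.14, 0.99, 0.0, 0.0]
wrist_force: [-0.0, -0.4, -1.2]
opening: 0.0297
finger_force: 60.8
```

Request:
move_arm(
  series=[
    [[0,0,0.01],[0,0,0],-1],
    [[0,0,0.02],[0,0,0],-1],
    [[0,0,0.03],[0,0,0],-1],
    [[0,0,0.035],[0,0,0],-1],
    [[0,0,0.035],[0,0,0],-1],
    [[0,0,0.035],[0,0,0],-1],
  ],
)

```text
clock: 21.47
ee_pos: [0.5456, 0.2372, 0.1041]
ee_rot: [0.14, 0.99, -0.0, -0.0]
wrist_force: [0.2, 0.4, -2.4]
opening: 0.0294
finger_force: 60.8
```

Request:
move_arm(
  series=[
    [[0,0,0.005],[0,0,0],-1],
    [[0,0,0.01],[0,0,0],-1],
    [[0,0,0.01],[0,0,0],-1],
    [[0,0,0.01],[0,0,0],-1],
  ],
)

```text
clock: 21.8
ee_pos: [0.5456, 0.2372, 0.1031]
ee_rot: [0.14, 0.99, -0.0, -0.0]
wrist_force: [-0.1, 0.6, -1.8]
opening: 0.0292
finger_force: 61.0
```

Request:
move_arm(
  series=[
    [[0,0,0.005],[0,0,0],-1],
    [[0,0,0.005],[0,0,0],-1],
    [[0,0,0.005],[0,0,0],-1],
  ],
)

```text
clock: 22.05
ee_pos: [0.5456, 0.2372, 0.1029]
ee_rot: [0.14, 0.99, 0.0, 0.0]
wrist_force: [-2.3, -0.9, 5.5]
opening: 0.0295
finger_force: 61.9
```

Request:
move_arm(
  series=[
    [[0,0,0.005],[0,0,0],-1],
    [[0,0,0.005],[0,0,0],-1],
    [[0,0,0.005],[0,0,0],-1],
  ],
)

```text
clock: 22.3
ee_pos: [0.5457, 0.2373, 0.1029]
ee_rot: [0.14, 0.99, 0.0, 0.0]
wrist_force: [-4.4, -1.8, 14.6]
opening: 0.0293
finger_force: 62.9
```

The reader is seated: the stop is at the same height as at the grasp. I release and rise.

Request:
move_arm(
  series=[
    [[0,0,-0.005],[0,0,0],-1],
    [[0,0,-0.005],[0,0,0],-1],
    [[0,0,-0.005],[0,0,0],1],
    [[0,0,-0.005],[0,0,0],1],
    [[0,0,-0.005],[0,0,0],1],
    [[0,0,-0.005],[0,0,0],1],
    [[0,0,-0.005],[0,0,0],1],
    [[0,0,-0.005],[0,0,0],1],
    [[0,0,-0.005],[0,0,0],1],
    [[0,0,-0.005],[0,0,0],1],
    [[0,0,-0.005],[0,0,0],1],
    [[0,0,-0.005],[0,0,0],1],
  ],
)

```text
clock: 23.3
ee_pos: [0.5456, 0.2373, 0.1026]
ee_rot: [0.14, 0.99, -0.0, -0.0]
wrist_force: [-0.8, -0.6, 0.5]
opening: 0.0853
finger_force: 0.0
```

Request:
move_arm(
  series=[
    [[0,0,-0.1],[0,0,0],1],
    [[0,0,-0.3],[0,0,0],1],
    [[0,0,-0.6],[0,0,0],1],
    [[0,0,-0.9],[0,0,0],1],
    [[0,0,-1],[0,0,0],1],
    [[0,0,-1],[0,0,0],1],
  ],
)

```text
clock: 23.8
ee_pos: [0.5468, 0.2378, 0.2061]
ee_rot: [0.14, 0.99, 0.001, 0.002]
wrist_force: [0.1, -0.5, -0.5]
opening: 0.0853
finger_force: 0.0
```

Request:
move_arm(
  series=[
    [[0,0,-0.4],[0,0,0],1],
    [[0,0,-0.8],[0,0,0],1],
    [[0,0,-0.8],[0,0,0],1],
    [[0,0,-0.8],[0,0,0],1],
  ],
)

```text
clock: 24.13
ee_pos: [0.5461, 0.2375, 0.2843]
ee_rot: [0.14, 0.99, 0.001, 0.001]
wrist_force: [-0.4, -0.0, -0.4]
opening: 0.0855
finger_force: 0.0
```

```bash
python3 - <<'E'
from h import *
s=robot.sense(); print(s["clock"],s["ee_pos"])
for n in ("wrist","side"):
    im,d,c=snap(n); W=cloud(d,c); P=W.reshape(-1,3); P=P[~np.isnan(P[:,0])]
    t=P[(P[:,2]>.148)&(P[:,2]<.17)&(np.hypot(P[:,0]-.545,P[:,1]-.236)<.05)]
    print(n,len(t),np.median(t[:,2]),cv2.minAreaRect(t[:,:2].astype(np.float32)*1000))
    if n=="side":
        for k in ("roof_spot","coach","buffer1","pin_vise"): print(k,[(np.round(r["location"]),round(r["p"],2)) for r in finder.place_of(n,k)[:2]])
cv2.imwrite("pics/s7.png",im[...,::-1])
E
```

```text
24.1333 [0.54612711 0.23752427 0.28425953]
wrist 1817 0.1558782904868792 ((544.6826782226562, 237.9685821533203), (29.075448989868164, 40.9564323425293), 73.6643295288086)
side 305 0.1592433325145321 ((543.4326782226562, 235.5895538330078), (31.995241165161133, 42.81454086303711), 73.203857421875)
roof_spot [(array([454., 389.]), 0.71)]
coach [(array([361., 354.]), 0.92)]
buffer1 [(array([343., 475.]), 0.79), (array([241., 334.]), 0.69)]
pin_vise [(array([458., 315.]), 0.71)]
```

View pics/s7.png

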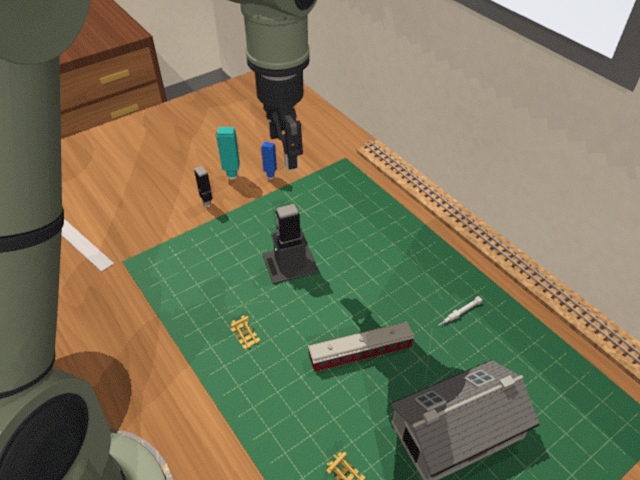

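The reader stands fully seated at (289,230), same height and place as at the start. The shed and bystanders are unmoved and the arm is clear.

```bash
python3 -c "
from rig import robot
print(robot.job_done())"
```

```text
the job is handed in; nothing more can be done
None
```

The job is handed in: the reader pressed squarely between the rooflights for about 3 s with its collar fully in, and it is now back, fully seated in its cradle. The shed and the other things look unmoved in the last picture, and no verdict came back at hand-in.

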